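Pin the lifting handle to the glass-plate rack and lift it to drain

ROBOT

A 6-joint arm with a two-finger parallel gripper is mounted at the origin on the work surface. World frame = base frame: x ahead of the robot, y to its left, z up, the work surface at z = 0. Lengths are in m, angles in rad, forces in N, time in s.
With the tool pointing down it reaches from about 0.35 to 0.925 m from the base axis. Payload 6.4 kg.
Tool frame: the origin (TCP) lies at the very end of the fingers, on their centre line; the grasp point (between the pads) lies env.grip_point_offset behind it (env.grip_point_offset is the distance from the TCP to the grasp point, in m); z points along the fingers, y is the line along which they close (so a half turn about z gives the same grasp; the last joint's range is limited). The gripper opens to 85 mm and grips with 20 to 120 N. Pads are 22 mm wide; open, the fingers measure 114 mm over their backs; the gripper's body (76 mm by 85 mm) begins 54 mm behind the grasp point. The pads swing forward as they close: fully open they stand 13 mm farther back than shut.
Start: joints at [0.974, 0.245, 1.558, -0, 1.339, -0.174], TCP at [0.267, 0.593, 0.231] pointing down, gripper open.
Joint ranges: [-3.13, 3.13], [-1.02, 2.26], [0.13, 2.54], [-0.95, 4.09], [0.21, 2.88], [-2.74, 2.74]. Speed limits (rad/s): [2.57, 2.57, 3.14, 3.14, 3.14, 3.14].

INTERFACE

Orientations are given as [roll, pitch, yaw] about the fixed x, y, z axes, in that order (R = Rz(yaw) Ry(pitch) Rx(roll)).
In Python, from plant import env gives the robot as it stands.
- The arm moves only by the tool apply_moves, never from a script. Its argument "increments" is text: rows parted by semicolons, each of 7 numbers parted by spaces: the shift along the tool's x, y, z normalised to -1 to 1, where 1 is 0.025 m, then the turn, a rotation vector about the tool's x, y, z normalised to -1 to 1, where 1 is 5 degrees, then the opening, from 0 (shut) to 1 (fully open). A call has 1 to 5 rows; each row shifts and turns the commanded pose from where the row before left it, along the tool's axes as they then stand; what a row does not reach is not made up. A row lasts 1/10 s, in which the tool goes at most 50 mm and 8.59 degrees, less where a joint would pass 70% of its speed; a pose out of reach is approached as far as the arm can. A call with a number of a shift or a turn outside -1 to 1 is refused whole. A call with a gripper value outside its range is refused whole. The fingers move at their own pace and stop on an object; the grip force is fixed at half the most. Time passes only in rows, so rows that do not move let the fingers close. It gives the time, the measured TCP pose, the force, the opening and the grip force at its end, in the units of the state.
- env.read_state(): the state, without advancing time (a new reading comes with each control period).
- env.capture(name): name is "scene" or "side" or "wrist"; returns a dict with "image" (420x560x3 uint8, blue, green, red), "depth" (420x560 float32, m along the optical axis (not along the pixel's ray), 0 where there is no reading), "mtx" (3x3 intrinsics, pixels), "R" (3x3) and "t" (3): a world point X has camera coordinates R X + t. Camera axes: x right, y down, z forward; pixel columns grow to the right and rows downward; lengths in m; the calibration is good to about 2 mm. A picture is of the moment at which its call begins.
- env.job_done(): hands the job in; it is judged then, once.
The state is a dict: "time_s": time; "joint_positions": joint angles; "qvel": joint speeds; "tau": joint torques, N m; "tool_pos": TCP position; "tool_rot": TCP orientation; "force": force on the tool from outside, world axes, zero at the start; "wrist_torque": the same for the moment, N m; "opening": finger opening in m; "gripper_force": force on a finger pad.
Only numpy, scipy, OpenCV 4.12 (cv2) and the standard library are available. Lean on these libraries where they do the work, as an engineer would, in place of code of your own. Each camera call takes 0.05 s, during which the arm holds its last target. There are 200 camera calls.

TASK

The steel rack of glass plates standing in its white drip tray has a black forked lifting handle set loosely over its lug, with a headed pin only started in the fork. Push the pin fully home through fork and lug while the rack stands in the tray, then, gripping only the handle, lift the rack straight up until its underside is a few centimetres above the tray's rim. Keep it level and still over the tray for three seconds and finish while still holding it there; do not tip the rack and do not disturb the loupe, clips, glass weight or film canister.

Things in the scene. Friction and masses are not known exactly. Their poses are not given: they have to be found in the camera images.
- tray: White rectangular drip tray, fixed to the counter, 190 mm (its x) by 150 mm (its y), rim 30 mm high, floor 3 mm thick. Four low rails (13 mm high) on its floor hold the rack in the middle with 3 mm play each way. Origin: centre of its underside, on the counter.
- rack: Loose steel rack with six upright glass plates, end plates and base, 120 mm (its x) by 84 mm (its y), about 0.6 kg, standing on the tray's floor. A crossbar along x, 34 mm wide, top at 66 mm, is its highest part except the upright lug in the middle: 22 mm (x) by 8 mm thick (y), from 66 to 108 mm, and two 8 mm high guide ribs at x = -16 and +16 mm on the crossbar, which keep the handle's feet from sliding. Origin: centre of its underside; z up.
- lug_hole (a point): Centre of the 11 mm round hole through the rack's lug, 96 mm above the rack's underside; the hole runs along the rack's y.
- handle: Loose black plastic forked handle, 0.12 kg, a plain upright block 26 mm (its x) by 30 mm (its y) by 66 mm high. Its two cheeks (each 10 mm thick, with 10 mm gap between them) stand on the crossbar astride the lug, 1 mm play each side; above 44 mm it is solid. Its axes are those of the rack. Origin: centre of its underside between the cheeks' feet. The pin holes are 30 mm above this. Unpinned it lifts straight off the rack; pinned it lifts about 2 mm and then carries the rack.
- grip (a point): The handle's middle for gripping, 50 mm above its feet, 16 mm below its flat top. The sides facing +x and -x are flat over the whole height and 26 mm apart; nothing sticks out there.
- pin_head (a point): Centre of the outer flat face of the pin's head (14 mm diameter, 6 mm thick). The pin's shank is 8 mm thick with a tapered tip. The pin lies level in the handle along its y, 30 mm above the handle's feet and 36 mm below its top; the head is on the -y side of the handle and goes in towards +y. When home the head lies against the cheek, its outer face 21 mm from the handle's middle plane, and the tip stays inside the +y cheek, whose outer face is 15 mm from the middle plane.
- pin_shank (a point): Point on the pin's axis, 15 mm inward from the inner face of the head; it lies in the middle of the lug when the pin is home.
- pin (a joint): How far the pin is pushed in (m): 0 is drawn out as far as it goes (head's outer face 43 mm from the handle's middle plane), 0.022 is home. It slides with about 1 N of friction, stays where it is left and cannot fall out.
- loupe: Nickel-plated loupe, 42 mm across, 46 mm high, standing on the counter near the tray. Origin: centre of its underside. Leave it alone.
- clip0: Orange plastic film clip, 60 by 12 mm, 15 mm high, lying near the tray. Leave it alone.
- clip1: Another such film clip. Leave it alone.
- clip2: Another such film clip. Leave it alone.
- weight: Heavy round glass print weight, 72 mm across, 56 mm high, off to one side. Leave it alone.
- canister: Dented aluminium film canister, 36 mm across, 51 mm high, off to one side. Leave it alone.
Mind the look-alikes: they are no part of the job. What is meant by the handle is not turquoise or yellow, and is the smaller of those in its own colour.

How it is judged:
By the outcome, as a careful person would: the job done as asked, in the order asked, and still so for the second after the job is handed in, while the arm keeps its last pose, push and grip.
It also fails if it takes over 64 s, if anything falls off the work surface, if the arm or the gripper's body presses on something with over 40 N, if the wrist force passes 120 N, or if a joint passes its speed limit or range.

## Working session

There is one attempt and no reset: what is moved stays moved. The work goes in short steps, Python scripts to look and compute and a tool call to move; the robot and the scene stay as the last step left them, time stands still between calls to the robot, and variables do not carry over. Pictures are saved under pics/ and viewed, at most 10 in all, crops included, and the job is handed in when it is done.

Besides the shell and the picture viewer there is one more tool, called after ">>>" in YAML: its name, and indented under it one key for each argument. apply_moves: Moves the arm, as the interface text tells. Scaled input: -1 to 1 covers 0.025 m each way for a shift and 5 degrees each way for a turn. Its arguments: {"type":"object","properties":{"increments":{"type":"string"}},"required":["increments"]}

```bash
mkdir -p pics; python3 - <<'E'
from plant import env
import cv2,numpy as np,pickle
s=env.read_state();print(s,env.grip_point_offset)
for n in("scene","side"):
    c=env.capture(n);pickle.dump(c,open(n+".pkl","wb"));cv2.imwrite(f"pics/{n}0.png",c["image"]);print(n,c["mtx"],c["R"],c["t"], -c["R"].T@c["t"])
E
```

```text
{'time_s': 0.0, 'joint_positions': array([ 9.73874907e-01,  2.45826395e-01,  1.55902927e+00, -1.63623903e-06,
        1.33872429e+00, -1.74101220e-01]), 'qvel': array([ 0.00229215, -0.0004153 , -0.00030429, -0.00064357, -0.00143726,
       -0.00130691]), 'tau': array([-1.41423893e-04, -4.29520369e+01, -3.26120031e+01, -1.87254800e-04,
        5.44960261e-03,  6.88603606e-06]), 'tool_pos': array([0.266387  , 0.59228059, 0.23016425]), 'tool_rot': array([-3.13963511e+00, -3.42679513e-04,  2.71877250e+00]), 'force': array([-0.29755774,  0.55131841, -0.08707909]), 'wrist_torque': array([-0.01708919, -0.03974876, -0.05416206]), 'gripper_force': 0.0, 'opening': 0.08553302339075501} 0.0187
scene [[441.37515584   0.         272.45252999]
 [  0.         441.37515584 208.37679855]
 [  0.           0.           1.        ]] [[-0.72410771  0.68965669  0.0064555 ]
 [ 0.58105639  0.61507127 -0.53297354]
 [-0.37153936 -0.38217924 -0.84610728]] [ 0.4202052  -0.2896978   1.46007469] [1.0150798  0.4463977  1.07826593]
side [[473.2196135    0.         287.82101769]
 [  0.         473.2196135  210.70126791]
 [  0.           0.           1.        ]] [[ 0.7590673  -0.65098299  0.00616299]
 [-0.49473136 -0.58297445 -0.6445011 ]
 [ 0.42315212  0.48617068 -0.76457854]] [-0.43823051  0.34295985  1.27840489] [-0.0386403  -0.70686675  1.20117976]
```

View pics/scene0.png

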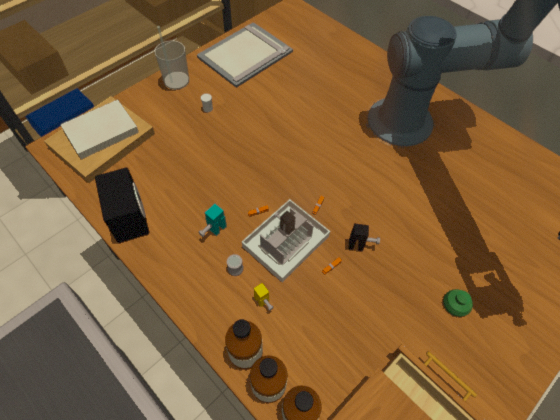

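View pics/side0.png

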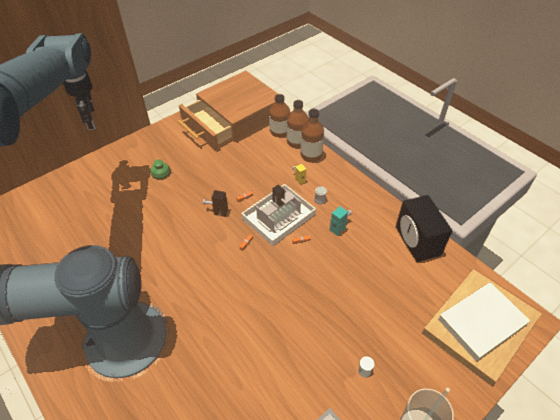

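Scene view: tray at about (286,238) with the rack, dark handle near (288,222). The black, turquoise and yellow handles lying outside are decoys. Side view: tray (279,213), handle (279,193). Next I'll measure and zoom.

```bash
cat > h.py <<'E'
import numpy as np,cv2,pickle
def ray(c,px,z):
    C=-c["R"].T@c["t"]; d=c["R"].T@np.linalg.inv(c["mtx"])@np.array([px[0],px[1],1.])
    return C+d*(z-C[2])/d[2]
def proj(c,X):
    p=c["mtx"]@(c["R"]@np.asarray(X)+c["t"]); return p[:2]/p[2]
def cloud(c):
    v,u=np.mgrid[:420,:560]; z=c["depth"]
    P=np.stack([u,v,np.ones_like(u)],-1)@np.linalg.inv(c["mtx"]).T*z[...,None]
    return (P-c["t"])@c["R"]
def tri(cs,ps):
    A=np.zeros((3,3));b=np.zeros(3)
    for c,p in zip(cs,ps):
        C=-c["R"].T@c["t"];d=c["R"].T@np.linalg.inv(c["mtx"])@np.array([p[0],p[1],1.]);d/=np.linalg.norm(d)
        M=np.eye(3)-np.outer(d,d);A+=M;b+=M@C
    return np.linalg.solve(A,b)
E
python3 - <<'E'
from h import *
cr=[]
for n,(x,y) in (("scene",(235,190)),("side",(230,165))):
    c=pickle.load(open(n+".pkl","rb"));im=c["image"]
    W=cloud(c); roi=np.zeros(im.shape[:2],bool);roi[y:y+95,x:x+100]=1
    m=roi&(W[...,2]>.024)&(W[...,2]<.036)&(im.min(2)>110)
    k=cv2.connectedComponentsWithStats(m.astype(np.uint8))
    P=W[m][:,:2]; r=cv2.minAreaRect(P.astype(np.float32)*1000);print(n,"tray rect mm",r,m.sum())
    print(cv2.boxPoints(r))
    m=roi&(W[...,2]>.108)&(W[...,2]<.16);print("high",m.sum(),W[m].mean(0) if m.any() else 0,W[m].max(0),W[m].min(0))
    cr.append(cv2.resize(im[y:y+95,x:x+100],None,fx=4,fy=4,interpolation=cv2.INTER_CUBIC))
cv2.imwrite("pics/crop0.png",np.hstack(cr))
E
```

```text
scene tray rect mm ((589.2568969726562, 61.41548156738281), (191.93833923339844, 152.31361389160156), 2.5736842155456543) 332
[[489.96478  133.18605 ]
 [496.80426  -18.973919]
 [688.549    -10.355087]
 [681.70953  141.80489 ]]
high 182 [0.59276439 0.06544269 0.12837296] [0.60414773 0.07931824 0.13834558] [0.57672477 0.0251688  0.10827242]
side tray rect mm ((626.189208984375, 79.06843566894531), (274.27166748046875, 190.0888214111328), 2.7588257789611816) 342
[[484.6376   167.40207 ]
 [493.78702  -22.466434]
 [767.74084   -9.265198]
 [758.59143  180.6033  ]]
high 124 [0.58359561 0.057316   0.12646325] [0.60064041 0.07921992 0.14011956] [0.57184474 0.0439367  0.10806486]
```

View pics/crop0.png

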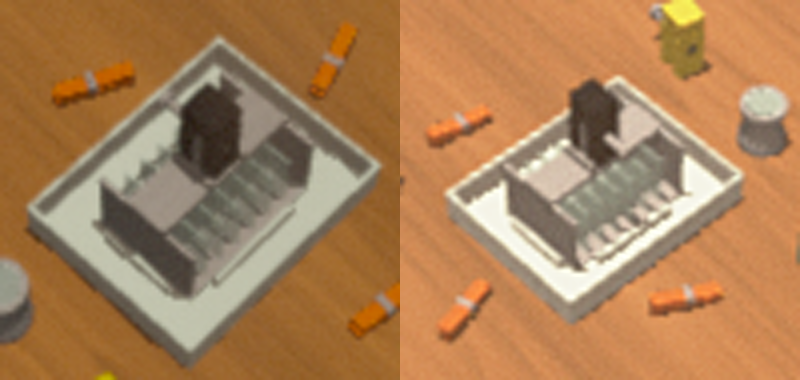

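Crops: in the scene crop the handle (210,130) shows its +x and +y faces with no pin. In the side crop (595,120) there may be a light head near (622,140), on world −y. I'll fly over and look with the wrist camera.

```bash
cat >> h.py <<'E'
from scipy.spatial.transform import Rotation as Ro
def plan(s,tgt,yaw,n,rot0=None):
    R0=Ro.from_euler('xyz',s["tool_rot"] if rot0 is None else rot0);R1=Ro.from_euler('xyz',[np.pi,0,yaw])
    dr=(R0.inv()*R1).as_rotvec()/n; dp=(np.array(tgt)-s["tool_pos"])/n; R=R0
    for i in range(n):
        print(np.round(np.r_[R.inv().apply(dp)/.025,np.degrees(dr)/5],2),end=";\n")
        R=R*Ro.from_rotvec(dr)
E
python3 - <<'E'
from h import *
from plant import env
s=env.read_state()
plan(s,[.58,-.03,.27],np.radians(92.6),30)
for n in("scene","side"):
    c=pickle.load(open(n+".pkl","rb"));print(n,[np.round(proj(c,X),1) for X in([.5913,.067,.135],[.5913,.024,.099],[.5913,.110,.099])])
E
```

```text
[-0.72 -0.59 -0.05 -0.    0.    0.42];
[-0.74 -0.56 -0.05 -0.    0.    0.42];
[-0.76 -0.53 -0.05 -0.    0.    0.42];
[-0.78 -0.5  -0.05 -0.    0.    0.42];
[-0.8  -0.47 -0.05 -0.    0.    0.42];
[-0.82 -0.44 -0.05 -0.    0.    0.42];
[-0.83 -0.41 -0.05 -0.    0.    0.42];
[-0.85 -0.38 -0.05 -0.    0.    0.42];
[-0.86 -0.35 -0.05 -0.    0.    0.42];
[-0.87 -0.32 -0.05 -0.    0.    0.42];
[-0.88 -0.29 -0.05 -0.    0.    0.42];
[-0.89 -0.25 -0.05 -0.    0.    0.42];
[-0.9  -0.22 -0.05 -0.    0.    0.42];
[-0.91 -0.19 -0.05 -0.    0.    0.42];
[-0.92 -0.15 -0.05 -0.    0.    0.42];
[-0.92 -0.12 -0.05 -0.    0.    0.42];
[-0.93 -0.09 -0.05 -0.    0.    0.42];
[-0.93 -0.05 -0.05 -0.    0.    0.42];
[-0.93 -0.02 -0.05 -0.    0.    0.42];
[-0.93  0.02 -0.05 -0.    0.    0.42];
[-0.93  0.05 -0.05 -0.    0.    0.42];
[-0.93  0.08 -0.05 -0.    0.    0.42];
[-0.92  0.12 -0.05 -0.    0.    0.42];
[-0.92  0.15 -0.05 -0.    0.    0.42];
[-0.91  0.19 -0.05 -0.    0.    0.42];
[-0.9   0.22 -0.05 -0.    0.    0.42];
[-0.89  0.25 -0.05 -0.    0.    0.42];
[-0.88  0.28 -0.05 -0.    0.    0.42];
[-0.87  0.32 -0.05 -0.    0.    0.42];
[-0.86  0.35 -0.05 -0.    0.    0.42];
scene [array([288.1, 217.7]), array([276. , 214.5]), array([299.6, 235.6])]
side [array([277.4, 186.1]), array([286.4, 201.9]), array([268.8, 186.4])]
```

>>> apply_moves:
  increments: "-0.72 -0.59 -0.05 0 0 0.42 1;-0.74 -0.56 -0.05 0 0 0.42 1;-0.76 -0.53 -0.05 0 0 0.42 1;-0.78 -0.5 -0.05 0 0 0.42 1;-0.8 -0.47 -0.05 0 0 0.42 1"

```text
time_s: 0.6
tool_pos: [0.3189, 0.4881, 0.237]
tool_rot: [-3.141, -0.0, 2.534]
force: [-0.1, -0.1, -0.3]
opening: 0.085
gripper_force: 0.0
```

>>> apply_moves:
  increments: "-0.82 -0.44 -0.05 0 0 0.42 1;-0.83 -0.41 -0.05 0 0 0.42 1;-0.85 -0.38 -0.05 0 0 0.42 1;-0.86 -0.35 -0.05 0 0 0.42 1;-0.87 -0.32 -0.05 0 0 0.42 1"

```text
time_s: 1.1
tool_pos: [0.3714, 0.3846, 0.2433]
tool_rot: [-3.141, -0.0, 2.351]
force: [-0.1, -1.0, -0.3]
opening: 0.0851
gripper_force: 0.0
```

>>> apply_moves:
  increments: "-0.88 -0.29 -0.05 0 0 0.42 1;-0.89 -0.25 -0.05 0 0 0.42 1;-0.9 -0.22 -0.05 0 0 0.42 1;-0.91 -0.19 -0.05 0 0 0.42 1;-0.92 -0.15 -0.05 0 0 0.42 1"

```text
time_s: 1.6
tool_pos: [0.4237, 0.2811, 0.2496]
tool_rot: [-3.141, -0.0, 2.168]
force: [-0.1, -0.1, 0.5]
opening: 0.0855
gripper_force: 0.0
```

>>> apply_moves:
  increments: "-0.92 -0.12 -0.05 0 0 0.42 1;-0.93 -0.09 -0.05 0 0 0.42 1;-0.93 -0.05 -0.05 0 0 0.42 1;-0.93 -0.02 -0.05 0 0 0.42 1;-0.93 0.02 -0.05 0 0 0.42 1"

```text
time_s: 2.1
tool_pos: [0.4763, 0.1774, 0.2559]
tool_rot: [-3.141, -0.0, 1.984]
force: [-0.0, -0.6, -0.3]
opening: 0.0856
gripper_force: 0.0
```

>>> apply_moves:
  increments: "-0.93 0.05 -0.05 0 0 0.42 1;-0.93 0.08 -0.05 0 0 0.42 1;-0.92 0.12 -0.05 0 0 0.42 1;-0.92 0.15 -0.05 0 0 0.42 1;-0.91 0.19 -0.05 0 0 0.42 1"

```text
time_s: 2.6
tool_pos: [0.5289, 0.0737, 0.2621]
tool_rot: [-3.141, -0.0, 1.801]
force: [0.1, 0.7, -0.6]
opening: 0.0855
gripper_force: 0.0
```

>>> apply_moves:
  increments: "-0.9 0.22 -0.05 0 0 0.42 1;-0.89 0.25 -0.05 0 0 0.42 1;-0.88 0.28 -0.05 0 0 0.42 1;-0.87 0.32 -0.05 0 0 0.42 1;-0.86 0.35 -0.05 0 0 0.42 0"

```text
time_s: 3.1
tool_pos: [0.5814, -0.0295, 0.2683]
tool_rot: [-3.141, -0.0, 1.618]
force: [-0.8, -0.5, 0.4]
opening: 0.0733
gripper_force: 0.0
```

```bash
python3 - <<'E'
from h import *
from plant import env
s=env.read_state();print(s["time_s"],s["tool_pos"],s["tool_rot"],s["force"])
c=env.capture("wrist");pickle.dump(c,open("w1.pkl","wb"));cv2.imwrite("pics/w1.png",c["image"])
print(-c["R"].T@c["t"],c["R"][2])
E
```

```text
3.1 [ 0.58135482 -0.02945569  0.26826752] [-3.14065023e+00 -3.26259770e-04  1.61762396e+00] [-0.83329908 -0.49381773  0.39944318]
[0.57708787 0.05470266 0.41057415] [ 0.01340337 -0.3259155  -0.94530389]
```

View pics/w1.png

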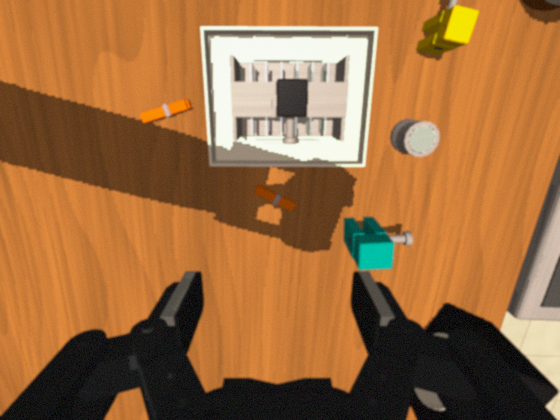

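Wrist view: tray spans (203–377, 28–165), handle's black top at (292,98), pin shank at (291,125) with its head at about (291,138), on world −y. Now I'll triangulate the handle top and the pin head.

```bash
cat > m.py <<'E'
from h import *
c=pickle.load(open("w1.pkl","rb"));im=c["image"];W=cloud(c)
m=(im.max(2)<60);m[:70]=0;m[128:]=0;m[:,:260]=0;m[:,325:]=0
cn=max(cv2.findContours(m.astype(np.uint8),0,1)[0],key=cv2.contourArea)
bb=cv2.boundingRect(cn);print("dark bb",bb,"depth z",np.median(W[m][:,2]))
top=m&(W[...,2]>.125);ys,xs=np.nonzero(top);print("top px",xs.min(),xs.max(),ys.min(),ys.max(),W[top].mean(0))
r=cv2.minAreaRect(np.array([ray(c,(u+0.0,v),.135)[:2]*1000 for u,v in zip(xs,ys)],np.float32));print(r)
# tray rim
m=(im.min(2)>120)&(W[...,2]>.022)&(W[...,2]<.038);m[185:]=0;m[:,:190]=0;m[:,390:]=0
print("tray",cv2.minAreaRect(np.array([ray(c,(u,v),.03)[:2]*1000 for v,u in zip(*np.nonzero(m))],np.float32)))
# pin region
roi=np.s_[112:150,280:304];print(np.round(W[roi][:,11,1:],3).tolist())
# handle top in scene/side
for n,(x,y,w,h) in (("scene",(270,200,35,35)),("side",(262,175,35,35))):
    d=pickle.load(open(n+".pkl","rb"));V=cloud(d)
    m=np.zeros((420,560),bool);m[y:y+h,x:x+w]=(d["image"].max(2)<75)[y:y+h,x:x+w];m&=V[...,2]>.1
    t=m&(V[...,2]>.13);print(n,m.sum(),t.sum(),V[t].mean(0),np.nonzero(t)[1].mean(),np.nonzero(t)[0].mean())
cv2.imwrite("pics/w1c.png",cv2.resize(im[70:150,250:330],None,fx=7,fy=7,interpolation=cv2.INTER_CUBIC))
E
python3 m.py
```

```text
dark bb (278, 81, 29, 36) depth z 0.13475825013340728
top px 278 306 80 116 [0.59133902 0.05834197 0.13773496]
((588.8003540039062, 61.469947814941406), (23.185556411743164, 27.95134925842285), 2.716839551925659)
tray ((588.019775390625, 60.88179397583008), (189.92025756835938, 149.13800048828125), 2.4614126682281494)
[[0.051, 0.136], [0.05, 0.133], [0.049, 0.135], [0.048, 0.134], [0.047, 0.134], [0.046, 0.103], [0.045, 0.102], [0.044, 0.103], [0.043, 0.102], [0.042, 0.102], [0.041, 0.102], [0.04, 0.103], [0.039, 0.104], [0.038, 0.101], [0.038, 0.103], [0.037, 0.103], [0.036, 0.102], [0.035, 0.102], [0.034, 0.103], [0.033, 0.103], [0.032, 0.102], [0.031, 0.102], [0.03, 0.102], [0.029, 0.103], [0.028, 0.102], [0.027, 0.103], [0.026, 0.103], [0.026, 0.104], [0.025, 0.106], [0.024, 0.104], [0.023, 0.105], [0.022, 0.105], [0.021, 0.106], [0.008, 0.002], [0.007, 0.004], [0.006, 0.004], [0.005, 0.003], [0.004, 0.003]]
scene 180 97 [0.59127196 0.06430978 0.13414023] 287.3814432989691 217.16494845360825
side 29 4 [0.58509073 0.05540931 0.13260118] 278.25 189.75
```

View pics/w1c.png

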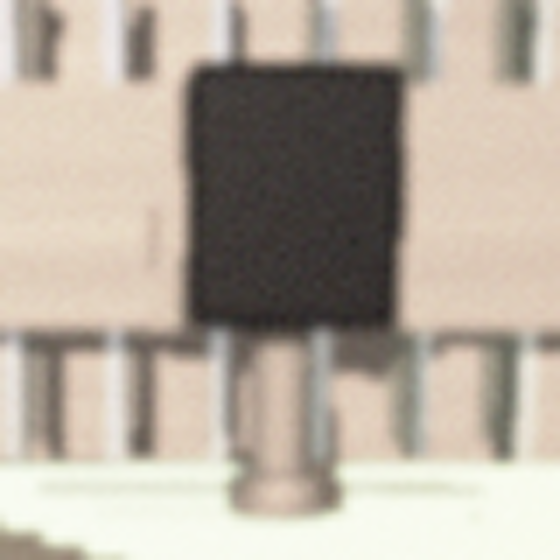

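>>> apply_moves:
  increments: "0 0.1 1 0 0 0 0;0 0.1 1 0 0 0 0;0 0.1 1 0 0 0 0;0 0.1 1 0 0 0 0;0 0.07 1 0 0 0 0"

```text
time_s: 3.65
tool_pos: [0.5927, -0.0278, 0.1424]
tool_rot: [-3.141, -0.0, 1.62]
force: [-0.3, -0.2, 0.4]
opening: 0.0003
gripper_force: 0.0
```

>>> apply_moves:
  increments: "0 0 1 0 0 0 0;0 0 0.7 0 0 0 0;0 0 0.4 0 0 0 0;0 0 0 0 0 0 0;0 0 0 0 0 0 0"

```text
time_s: 4.15
tool_pos: [0.5934, -0.0281, 0.0919]
tool_rot: [3.141, 0.0, 1.619]
force: [-0.5, -0.3, -0.3]
opening: 0.0002
gripper_force: 0.0
```

```bash
python3 - <<'E'
from h import *
from plant import env
s=env.read_state();print(s["time_s"],s["tool_pos"],s["tool_rot"],s["force"],s["opening"])
ds={n:pickle.load(open(f,"rb")) for n,f in(("w","w1.pkl"),("s","scene.pkl"))}
print("top",tri([ds["w"],ds["s"]],[(292.4,98.2),(287.6,217.3)]))
c=env.capture("wrist");pickle.dump(c,open("w2.pkl","wb"));cv2.imwrite("pics/w2.png",c["image"])
E
```

```text
4.15 [ 0.59342562 -0.02808044  0.09193866] [3.14076704e+00 2.62345318e-04 1.61938229e+00] [-0.45064482 -0.29282843 -0.28166199] 0.0001792904836416331
top [0.58899901 0.06220537 0.1284166 ]
```

View pics/w2.png

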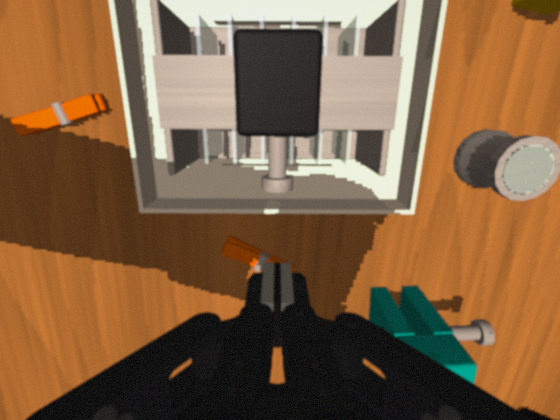

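Wrist view: pin head at (277,184), closed finger tips at (277,270), in line with the pin axis, and the handle is at (278,82). Now I'll push.

>>> apply_moves:
  increments: "0.5 0 0.16 0 0 0 0;0.5 0 0 0 0 0 0;0.2 0 0 0 0 0 0;0.15 0 0 0 0 0 0;0.15 0 0 0 0 0 0"

```text
time_s: 4.7
tool_pos: [0.5913, 0.0099, 0.0875]
tool_rot: [3.141, 0.0, 1.62]
force: [0.2, -0.1, -0.1]
opening: 0.0001
gripper_force: 0.0
```

>>> apply_moves:
  increments: "0.15 0 0 0 0 0 0;0.15 0 0 0 0 0 0;0.15 0 0 0 0 0 0;0 0 0 0 0 0 0"

```text
time_s: 5.1
tool_pos: [0.5907, 0.021, 0.0873]
tool_rot: [3.141, -0.0, 1.619]
force: [-0.7, -0.3, -0.8]
opening: 0.0003
gripper_force: 0.0
```

>>> apply_moves:
  increments: "0.1 0 0 0 0 0 0;0.1 0 0 0 0 0 0;0.08 0 0 0 0 0 0;0 0 0 0 0 0 0"

```text
time_s: 5.5
tool_pos: [0.5903, 0.0279, 0.0872]
tool_rot: [-3.142, -0.0, 1.619]
force: [0.2, 0.1, -0.3]
opening: -0.0001
gripper_force: 0.0
```

```bash
cat > look.py <<'E'
import sys
from h import *
from plant import env
s=env.read_state();print(s["time_s"],s["tool_pos"],s["force"],s["opening"],s["gripper_force"])
n=sys.argv[1];v=sys.argv[2]
c=env.capture(v);pickle.dump(c,open(n+".pkl","wb"))
im=c["image"]
if len(sys.argv)>3:
    x,y,w,h=map(int,sys.argv[3].split(","));im=cv2.resize(im[y:y+h,x:x+w],None,fx=4,fy=4,interpolation=cv2.INTER_CUBIC)
cv2.imwrite(f"pics/{n}.png",im)
E
python3 look.py w3 wrist 210,20,140,140
```

```text
5.5 [0.59027905 0.02793365 0.08724938] [ 0.1914544   0.13943918 -0.27382868] -0.00013610741454318632 0.0
```

View pics/w3.png

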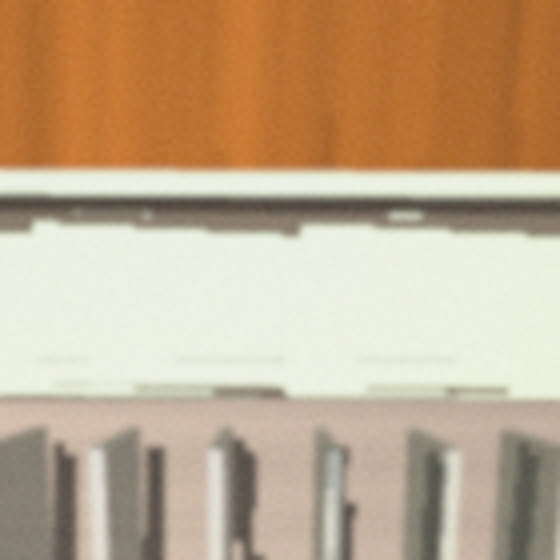

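That crop missed: it only shows the tray's far edge. The depth data is enough for this.

```bash
cat > prof.py <<'E'
import sys
from h import *
c=pickle.load(open(sys.argv[1]+".pkl","rb"));W=cloud(c);u0=int(float(sys.argv[2])) if len(sys.argv)>2 else None
v,u=proj(c,[.5895,.045,.1])[::-1];u=u0 or int(u);print(u,v)
for r in range(60,330,3): print(r,np.round(W[r,u],3).tolist(),c["image"][r,u].tolist(),end=" | ")
E
python3 prof.py w3
```

```text
278 260.0210238804473
60 [0.585, 0.141, -0.001] [53, 114, 185] | 63 [0.585, 0.139, 0.001] [187, 219, 224] | 66 [0.585, 0.134, 0.031] [231, 242, 237] | 69 [0.585, 0.133, 0.029] [128, 140, 143] | 72 [0.585, 0.133, 0.012] [74, 85, 97] | 75 [0.585, 0.132, 0.003] [115, 131, 144] | 78 [0.585, 0.13, 0.003] [181, 203, 198] | 81 [0.586, 0.128, 0.003] [227, 240, 236] | 84 [0.586, 0.126, 0.002] [227, 239, 235] | 87 [0.586, 0.124, 0.002] [227, 241, 234] | 90 [0.586, 0.122, 0.003] [227, 241, 235] | 93 [0.586, 0.121, 0.003] [228, 241, 236] | 96 [0.586, 0.119, 0.002] [227, 241, 235] | 99 [0.586, 0.117, 0.002] [228, 242, 237] | 102 [0.586, 0.115, 0.003] [227, 241, 236] | 105 [0.586, 0.113, 0.003] [227, 241, 236] | 108 [0.586, 0.111, 0.003] [225, 239, 234] | 111 [0.586, 0.109, 0.013] [224, 238, 234] | 114 [0.587, 0.107, 0.013] [229, 241, 236] | 117 [0.587, 0.105, 0.003] [134, 152, 159] | 120 [0.587, 0.103, 0.006] [149, 164, 184] | 123 [0.587, 0.101, 0.006] [167, 183, 200] | 126 [0.587, 0.099, 0.007] [170, 185, 205] | 129 [0.587, 0.097, 0.007] [167, 183, 203] | 132 [0.587, 0.095, 0.006] [163, 179, 200
[... 1961 characters left out ...]
, 0.135] [29, 25, 24] | 279 [0.589, 0.056, 0.135] [23, 20, 25] | 282 [0.589, 0.055, 0.135] [14, 18, 19] | 285 [0.589, 0.053, 0.135] [17, 22, 22] | 288 [0.589, 0.053, 0.136] [6, 8, 6] | 291 [0.589, 0.051, 0.134] [9, 12, 6] | 294 [0.589, 0.05, 0.135] [24, 21, 23] | 297 [0.59, 0.039, 0.121] [7, 1, 13] | 300 [0.59, 0.038, 0.122] [24, 20, 18] | 303 [0.59, 0.038, 0.124] [20, 20, 23] | 306 [0.59, 0.038, 0.125] [23, 27, 28] | 309 [0.59, 0.036, 0.125] [28, 22, 23] | 312 [0.59, 0.035, 0.124] [16, 16, 19] | 315 [0.59, 0.034, 0.125] [24, 24, 23] | 318 [0.59, 0.031, 0.124] [20, 21, 25] | 321 [0.59, 0.03, 0.125] [26, 22, 26] | 324 [0.59, 0.028, 0.124] [23, 21, 25] | 327 [0.59, 0.027, 0.125] [22, 21, 21] |
```

>>> apply_moves:
  increments: "0.06 0 0 0 0 0 0;0.06 0 0 0 0 0 0;0 0 0 0 0 0 0"

```text
time_s: 5.85
tool_pos: [0.5901, 0.0308, 0.0872]
tool_rot: [-3.141, -0.0, 1.619]
force: [-0.3, -0.3, -0.2]
opening: 0.0002
gripper_force: 0.2
```

>>> apply_moves:
  increments: "0.06 0 0 0 0 0 0;0 0 0 0 0 0 0;0 0 0 0 0 0 0"

```text
time_s: 6.15
tool_pos: [0.5902, 0.0317, 0.0875]
tool_rot: [-3.142, 0.001, 1.619]
force: [-0.8, -4.4, 2.7]
opening: -0.0001
gripper_force: 2.0
```

>>> apply_moves:
  increments: "0.03 0 0 0 0 0 0;0 0 0 0 0 0 0"

```text
time_s: 6.35
tool_pos: [0.5904, 0.0325, 0.0877]
tool_rot: [3.141, 0.001, 1.619]
force: [-0.6, -5.4, 4.1]
opening: -0.0001
gripper_force: 2.4
```

>>> apply_moves:
  increments: "-0.4 0 0 0 0 0 0;-1 0 0 0 0 0 0;-1 0 0 0 0 0 0;-0.3 0 0 0 0 0 0;0 0 0 0 0 0 0"

```text
time_s: 6.85
tool_pos: [0.5933, -0.0351, 0.087]
tool_rot: [-3.141, -0.001, 1.617]
force: [0.1, -0.4, 0.5]
opening: 0.0004
gripper_force: 0.0
```

```bash
python3 look.py w4 wrist; python3 prof.py w4 | tr '|' '\n' | awk 'NR>4' | sed -n 1,55p
```

```text
6.85 [ 0.59327486 -0.03512768  0.08698206] [ 0.10107549 -0.35864215  0.46419218] 0.00035496211248334426 0.0
 69 [0.589, 0.059, 0.134] [51, 52, 56] 
 72 [0.589, 0.058, 0.135] [57, 56, 60] 
 75 [0.589, 0.057, 0.134] [51, 52, 56] 
 78 [0.589, 0.056, 0.135] [53, 57, 60] 
 81 [0.589, 0.056, 0.135] [54, 57, 62] 
 84 [0.589, 0.055, 0.135] [59, 59, 65] 
 87 [0.589, 0.054, 0.136] [48, 51, 51] 
 90 [0.589, 0.053, 0.135] [50, 52, 56] 
 93 [0.589, 0.053, 0.134] [52, 53, 62] 
 96 [0.589, 0.052, 0.134] [50, 54, 56] 
 99 [0.589, 0.051, 0.135] [52, 57, 59] 
 102 [0.589, 0.05, 0.135] [49, 54, 58] 
 105 [0.589, 0.049, 0.135] [30, 33, 36] 
 108 [0.589, 0.049, 0.134] [25, 25, 26] 
 111 [0.589, 0.047, 0.104] [88, 97, 106] 
 114 [0.589, 0.046, 0.106] [179, 198, 219] 
 117 [0.589, 0.045, 0.105] [192, 209, 226] 
 120 [0.589, 0.044, 0.107] [188, 207, 224] 
 123 [0.589, 0.043, 0.104] [174, 192, 214] 
 126 [0.59, 0.042, 0.104] [136, 148, 164] 
 129 [0.59, 0.034, 0.006] [177, 193, 215] 
 132 [0.59, 0.032, 0.007] [185, 201, 222] 
 135 [0.59, 0.03, 0.008] [190, 208, 225] 
 138 [0.59, 0.028, 0.007] [191, 207, 226]
[... 656 characters left out ...]
158] 
 186 [0.592, -0.007, 0.002] [127, 143, 160] 
 189 [0.592, -0.01, 0.001] [123, 139, 154] 
 192 [0.592, -0.011, 0.004] [97, 114, 123] 
 195 [0.592, -0.011, 0.013] [93, 105, 118] 
 198 [0.592, -0.011, 0.02] [94, 106, 121] 
 201 [0.592, -0.011, 0.028] [106, 122, 133] 
 204 [0.592, -0.013, 0.029] [114, 138, 157] 
 207 [0.593, -0.024, -0.001] [49, 84, 132] 
 210 [0.593, -0.027, -0.0] [34, 67, 104] 
 213 [0.593, -0.029, 0.0] [32, 65, 103] 
 216 [0.593, -0.032, -0.002] [32, 65, 104] 
 219 [0.593, -0.034, -0.0] [28, 65, 102] 
 222 [0.593, -0.037, -0.0] [29, 65, 105] 
 225 [0.594, -0.04, -0.002] [30, 62, 104] 
 228 [0.594, -0.042, -0.001] [28, 60, 102] 
 231 [0.594, -0.045, -0.001] [30, 67, 101]
```

View pics/w4.png

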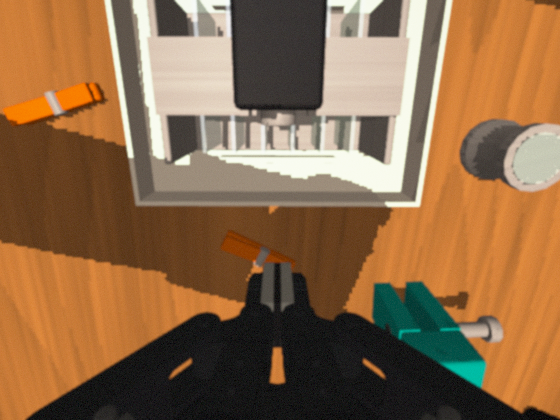

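Wrist view: the pin head (278,117) sits flush on the cheek. In depth it spans y 0.0415–0.0475, and the outer face is about 21 mm from the handle's middle, so the pin is home. The rack and handle are level. Next: go up, over and down to the grasp.

>>> apply_moves:
  increments: "0 0 -1 0 0 0 0.6;0 0 -1 0 0 0 0.6;0 0 -1 0 0 0 0.6;0 0 -1 0 0 0 0.6;0 0 -0.5 0 0 0 0.6"

```text
time_s: 7.4
tool_pos: [0.5943, -0.0335, 0.2023]
tool_rot: [3.138, 0.0, 1.621]
force: [0.4, -0.1, -0.1]
opening: 0.0512
gripper_force: 0.0
```

>>> apply_moves:
  increments: "1 0 0 0 0 0 0.6;1 0 0 0 0 0 0.6;1 0 0 0 0 0 0.6;0.92 0 0 0 0 0 0.6;0 0 0 0 0 0 0.6"

```text
time_s: 7.9
tool_pos: [0.5876, 0.0664, 0.1988]
tool_rot: [-3.14, -0.001, 1.623]
force: [-0.3, -0.2, 0.1]
opening: 0.0509
gripper_force: 0.0
```

```bash
python3 - <<'E'
from plant import env
s=env.read_state();print({k:s[k] for k in("time_s","tool_pos","tool_rot","force","opening")})
E
```

```text
{'time_s': 7.9, 'tool_pos': array([0.58763827, 0.06635113, 0.19881578]), 'tool_rot': array([-3.13996104e+00, -1.16564626e-03,  1.62315001e+00]), 'force': array([-0.3160912 , -0.22477179,  0.09479263]), 'opening': 0.05089606271907683}
```

>>> apply_moves:
  increments: "-0.06 0.02 1 0 0 0 0.6;0 0 1 0 0 0 0.6;0 0 1 0 0 0 0.6;0 0 0.5 0 0 0 0.6;0 0 0 0 0 0 0.6"

```text
time_s: 8.4
tool_pos: [0.5875, 0.0618, 0.1098]
tool_rot: [-3.137, -0.001, 1.619]
force: [1.1, 0.8, -0.2]
opening: 0.0515
gripper_force: 0.0
```

>>> apply_moves:
  increments: "0 0 0.2 0 0 0 0.6;0 0 0.2 0 0 0 0.6;0 0 0.04 0 0 0 0.6;0 0 0 0 0 0 0.6;0 0 0 0 0 0 0.6"

```text
time_s: 8.9
tool_pos: [0.5895, 0.0618, 0.1018]
tool_rot: [3.141, 0.0, 1.619]
force: [-0.3, -0.2, 0.9]
opening: 0.0512
gripper_force: 0.0
```

>>> apply_moves:
  increments: "0 0 0 0 0 0 0;0 0 0 0 0 0 0;0 0 0 0 0 0 0;0 0 0 0 0 0 0;0 0 0 0 0 0 0"

```text
time_s: 9.4
tool_pos: [0.5895, 0.0618, 0.1017]
tool_rot: [3.141, 0.0, 1.619]
force: [-1.1, -0.5, 3.0]
opening: 0.0249
gripper_force: 59.1
```

>>> apply_moves:
  increments: "0 0 -0.03 0 0 0 0;0 0 -0.03 0 0 0 0;0 0 -0.03 0 0 0 0;0 0 -0.03 0 0 0 0;0 0 -0.03 0 0 0 0"

```text
time_s: 9.9
tool_pos: [0.588, 0.062, 0.1037]
tool_rot: [-3.139, -0.0, 1.619]
force: [0.5, 0.5, -6.8]
opening: 0.0251
gripper_force: 59.2
```

>>> apply_moves:
  increments: "0 0 -0.04 0 0 0 0;0 0 -0.06 0 0 0 0;0 0 -0.06 0 0 0 0;0 0 -0.06 0 0 0 0;0 0 -0.06 0 0 0 0"

```text
time_s: 10.4
tool_pos: [0.5892, 0.0618, 0.1122]
tool_rot: [3.142, 0.0, 1.619]
force: [0.7, 0.2, -6.6]
opening: 0.0251
gripper_force: 59.2
```

Force is about −6.7 N, which is the rack and handle weight, so the rack is on the pin. Continuing straight up.

>>> apply_moves:
  increments: "0 0 -0.1 0 0 0 0;0 0 -0.12 0 0 0 0;0 0 -0.14 0 0 0 0;0 0 -0.14 0 0 0 0;0 0 -0.14 0 0 0 0"

```text
time_s: 10.9
tool_pos: [0.5892, 0.0618, 0.1284]
tool_rot: [3.141, 0.0, 1.619]
force: [0.8, -0.2, -6.1]
opening: 0.0249
gripper_force: 59.2
```

>>> apply_moves:
  increments: "0 0 -0.14 0 0 0 0;0 0 -0.14 0 0 0 0;0 0 -0.14 0 0 0 0;0 0 -0.14 0 0 0 0;0 0 -0.14 0 0 0 0"

```text
time_s: 11.4
tool_pos: [0.5891, 0.0618, 0.1458]
tool_rot: [-3.142, 0.0, 1.619]
force: [-0.6, -0.7, -6.3]
opening: 0.0251
gripper_force: 59.2
```

>>> apply_moves:
  increments: "0 0 -0.14 0 0 0 0;0 0 -0.14 0 0 0 0;0 0 -0.12 0 0 0 0;0 0 -0.08 0 0 0 0;0 0 -0.04 0 0 0 0"

```text
time_s: 11.9
tool_pos: [0.5893, 0.0619, 0.1589]
tool_rot: [3.141, 0.0, 1.619]
force: [0.3, 0.2, -6.9]
opening: 0.0253
gripper_force: 59.2
```

>>> apply_moves:
  increments: "0 0 0 0 0 0 0;0 0 0 0 0 0 0;0 0 0 0 0 0 0;0 0 0 0 0 0 0;0 0 0 0 0 0 0"

```text
time_s: 12.4
tool_pos: [0.5891, 0.0619, 0.1584]
tool_rot: [-3.141, -0.0, 1.619]
force: [1.2, -1.1, -6.4]
opening: 0.0253
gripper_force: 59.2
```

```bash
python3 look.py s5 side 230,145,100,110; python3 - <<'E'
from h import *
from plant import env
c=env.capture("scene");pickle.dump(c,open("c5.pkl","wb"))
im0=cv2.imread("pics/s5.png");im1=cv2.resize(c["image"][170:280,235:335],None,fx=4,fy=4,interpolation=cv2.INTER_CUBIC)
cv2.imwrite("pics/both5.png",np.hstack([im1,im0]))
E
```

```text
12.4 [0.5891248  0.06185553 0.15842775] [ 1.24739773 -1.06690241 -6.42938521] 0.025273510857130796 59.210113680164795
```

View pics/both5.png

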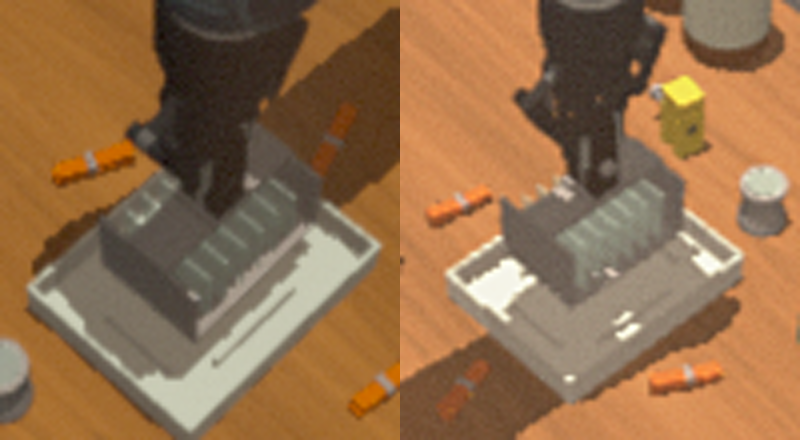

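Both views show the rack hanging level over the tray, with its base off the rails and the clips and loupe untouched. It is about 28 mm above the rim; I'll raise it 6 mm more, then hold.

>>> apply_moves:
  increments: "0 0 -0.06 0 0 0 0;0 0 -0.08 0 0 0 0;0 0 -0.06 0 0 0 0;0 0 -0.04 0 0 0 0;0 0 0 0 0 0 0"

```text
time_s: 13.0
tool_pos: [0.5894, 0.0619, 0.1649]
tool_rot: [3.141, 0.0, 1.619]
force: [0.4, -0.4, -7.0]
opening: 0.0254
gripper_force: 59.2
```

>>> apply_moves:
  increments: "0 0 0 0 0 0 0;0 0 0 0 0 0 0;0 0 0 0 0 0 0;0 0 0 0 0 0 0;0 0 0 0 0 0 0"

```text
time_s: 13.5
tool_pos: [0.5891, 0.0619, 0.1645]
tool_rot: [-3.141, -0.0, 1.619]
force: [-0.1, -0.2, -6.3]
opening: 0.0252
gripper_force: 59.2
```

>>> apply_moves:
  increments: "0 0 0 0 0 0 0;0 0 0 0 0 0 0;0 0 0 0 0 0 0;0 0 0 0 0 0 0;0 0 0 0 0 0 0"

```text
time_s: 14.0
tool_pos: [0.5892, 0.0619, 0.1645]
tool_rot: [-3.142, -0.0, 1.619]
force: [-0.3, 0.9, -6.6]
opening: 0.0256
gripper_force: 59.2
```

>>> apply_moves:
  increments: "0 0 0 0 0 0 0;0 0 0 0 0 0 0;0 0 0 0 0 0 0;0 0 0 0 0 0 0;0 0 0 0 0 0 0"

```text
time_s: 14.5
tool_pos: [0.5892, 0.0618, 0.1646]
tool_rot: [3.142, 0.0, 1.619]
force: [0.6, 0.7, -6.8]
opening: 0.0256
gripper_force: 59.2
```

>>> apply_moves:
  increments: "0 0 0 0 0 0 0;0 0 0 0 0 0 0;0 0 0 0 0 0 0;0 0 0 0 0 0 0;0 0 0 0 0 0 0"

```text
time_s: 15.0
tool_pos: [0.5892, 0.0619, 0.1645]
tool_rot: [-3.142, 0.0, 1.619]
force: [0.2, -0.7, -6.9]
opening: 0.0248
gripper_force: 59.2
```

>>> apply_moves:
  increments: "0 0 0 0 0 0 0;0 0 0 0 0 0 0;0 0 0 0 0 0 0;0 0 0 0 0 0 0;0 0 0 0 0 0 0"

```text
time_s: 15.5
tool_pos: [0.5892, 0.0619, 0.1645]
tool_rot: [-3.142, 0.0, 1.619]
force: [0.3, 0.8, -6.3]
opening: 0.0255
gripper_force: 59.2
```

>>> apply_moves:
  increments: "0 0 0 0 0 0 0;0 0 0 0 0 0 0;0 0 0 0 0 0 0;0 0 0 0 0 0 0;0 0 0 0 0 0 0"

```text
time_s: 16.0
tool_pos: [0.5892, 0.0618, 0.1645]
tool_rot: [-3.142, 0.0, 1.619]
force: [0.5, -0.4, -6.9]
opening: 0.0249
gripper_force: 59.2
```

>>> apply_moves:
  increments: "0 0 0 0 0 0 0;0 0 0 0 0 0 0;0 0 0 0 0 0 0;0 0 0 0 0 0 0;0 0 0 0 0 0 0"

```text
time_s: 16.5
tool_pos: [0.5892, 0.0618, 0.1645]
tool_rot: [-3.142, 0.0, 1.619]
force: [-0.8, 0.0, -6.5]
opening: 0.0255
gripper_force: 59.2
```

```bash
python3 - <<'E'
from h import *
from plant import env
s=env.read_state();print(s["time_s"],s["tool_pos"],s["force"],s["gripper_force"])
for n in("scene","side"):
    c=env.capture(n);W=cloud(c);lift=s["tool_pos"][2]-.1017-.002
    z=.069+lift; Q=(W-[.589,.062,0])@Ro.from_euler('z',2.5,degrees=True).as_matrix()
    m=(abs(W[...,2]-z)<.007)&(abs(Q[...,0])<.055)&(abs(Q[...,0])>.02)&(abs(Q[...,1])<.014)
    P=Q[m];A=np.c_[P[:,:2],np.ones(len(P))];print(n,len(P),"expect",z,"fit slopes,z",np.linalg.lstsq(A,P[:,2],rcond=None)[0])
E
```

```text
16.5 [0.5891745  0.0618491  0.16454313] [-0.75657323  0.02089553 -6.52301233] 59.214646412583534
scene 207 expect 0.12984313142172693 fit slopes,z [-0.01515119  0.03368911  0.12930005]
side 135 expect 0.12984313142172693 fit slopes,z [-0.01872419 -0.01395637  0.12880746]
```

Level to about 1°, at the expected height, and held still for 3.5 s.

```bash
python3 -c "
from plant import env
print(env.job_done())"
```

```text
the job is handed in; nothing more can be done
None
```

The pin is fully home, and the rack is held by its handle, level and still, about 34 mm above the tray rim. It was held there for 3.5 s before I handed the job in, and I saw no sign that the loupe, clips, glass weight or canister had been disturbed.

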